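Set the phone stand towards the bench pin and put the phone on it

ROBOT

A 7-joint arm with a two-finger parallel gripper is mounted at the origin on the work surface. World frame = base frame: x ahead of the robot, y to its left, z up, the work surface at z = 0. Lengths are in m, angles in rad, forces in N, time in s.
With the tool pointing down it reaches from about 0.425 to 0.875 m from the base axis. Payload 8.4 kg.
Tool frame: the origin (TCP) lies between the finger pads; the fingertips stand 17 mm ahead of it and the grasp point (between the pads) lies 2 mm behind it; z points along the fingers, y is the line along which they close (so a half turn about z gives the same grasp; the last joint's range is limited). The gripper opens to 87 mm and grips with 3 to 60 N. Pads are 19 mm wide; open, the fingers measure 117 mm over their backs; the gripper's body (75 mm by 190 mm) begins 51 mm behind the grasp point.
Start: joints at [-1.208, 0.333, 0.04, 1.465, -0.013, 1.343, -0.059], TCP at [0.29, 0.582, 0.24] pointing down, gripper open.
Joint ranges: [-2.58, 2.58], [-0.38, 2.09], [-1.3, 1.39], [0.25, 2.4], [-1.5, 4.64], [0.08, 2.09], [-2.65, 2.65]. Speed limits (rad/s): [2.22, 2.22, 2.79, 2.79, 3.14, 3.14, 3.14].

INTERFACE

Orientations are given as a 3x3 rotation matrix whose columns are the frame's x, y, z axes.
In Python, from cell import observe, imaging, bot gives the robot as it stands. The module is installed in compiled form; this text tells all that it offers.
- The arm moves only by the tool play_rows, never from a script. Its argument "plan" is a list of rows, each a list of 4 numbers: the shift along the tool's x, y, z in mm, then the turn about the tool's z in degrees. In form: [[dx, dy, dz, yaw], ...]. A call has 1 to 20 rows; each row shifts and turns the commanded pose from where the row before left it, along the tool's axes as they then stand; what a row does not reach is not made up. A row lasts 1/8 s, in which the tool goes at most 62.5 mm and 10.7 degrees, less where a joint would pass 70% of its speed; a pose out of reach is approached as far as the arm can. A call is refused whole if a number of a shift passes 62.5 or a number of a turn 10.7, either way. A call with a gripper value outside its range is refused whole. "fingers" is the finger opening in mm, from 0 to 87, set as the call begins (left out, the last holds). The fingers move at their own pace and stop on an object; "force" is the grip in N (left out, the last holds). Time passes only in rows, so rows that do not move let the fingers close. It gives the time, the measured TCP pose, the force, the opening and the grip force at its end, in the units of the state.
- observe(): the state, without advancing time (a new reading comes with each control period).
- imaging.get_image(name): name is "side" or "top"; returns (picture, depth): 420x560x3 uint8, red, green, blue; 420x560 float32, m along the optical axis (not along the pixel's ray), 0 where there is no reading.
- imaging.calibration(name): a dict with "K" (3x3 intrinsics, pixels), "R" (3x3) and "t" (3): a world point X has camera coordinates R X + t. Camera axes: x right, y down, z forward; pixel columns grow to the right and rows downward; lengths in m; the calibration is good to about 2 mm. A picture is of the moment at which its call begins. calibration takes no time and is no camera call.
- bot.sign_off(): hands the job in; it is judged then, once.
The state is a dict: "t": time; "joints": joint angles; "joint_velocities": joint speeds; "joint_efforts": joint torques, N m; "tcp_pos": TCP position; "ee_rot": TCP orientation; "force": force on the tool from outside, world axes, zero at the start; "wrist_torque": the same for the moment, N m; "width": finger opening in m; "grip_force": force on a finger pad.
Only numpy, scipy, OpenCV 4.12 (cv2) and the standard library are available. Lean on these libraries where they do the work, as an engineer would, in place of code of your own. Each camera call takes 0.05 s, during which the arm holds its last target. There are 200 camera calls.

TASK

On this jeweller's bench, first set the empty phone stand: turn its swivel so that its front faces the notch of the bench pin squarely, and tilt its back to 20 degrees behind upright. Then take the phone lying flat on the bench and stand it on the stand's ledge, on its short end, centred, its back flat against the stand and its screen outwards, with the stand still as you set it. Leave the other loose things on the bench where they are.

Things in the scene. Friction and masses are not known exactly. Their poses are not given: they have to be found in the camera images.
- ledge (a point): Seat of the phone stand: middle of the line where its ledge's top meets the front face of its aluminium tilting back. x out of the front face, y sideways, z up the back. Back: 100 mm wide (y), 10 thick (x -10 to 0), z from -8 to 105; clear to pinch from above. Ledge 80 wide, 6 thick, its lip 6 high with inner face at x = 17, outer at 22 mm.
- stand_hinge (a point): Where the stand's swivel axis (vertical) and tilt axis (along ledge y) cross, 70 mm above the bench, fixed whatever the joints do. The ledge point lies 5 mm in front of it (along ledge x). The stand's dark round foot, 116 mm across, is fixed to the bench. Both joints stay where they are left, also with the phone on.
- swivel (a joint): Swivel of the stand about the vertical axis, rad, from -1.5 to 1.5, relative to its fixed foot (which itself stands at a varying yaw); grows anticlockwise seen from above. About 0.15 N m of friction.
- tilt (a joint): Tilt of the stand's back, rad, from -0.42 (leaning forward over the ledge) through 0 (upright) to 0.6 (leaning back). The back should be set to 20 degrees = 0.35 rad. About 0.25 N m of friction, so about 2.5 N at its top edge.
- pin_notch (a point): The bench pin: a light wooden tongue with a notch in its end, in a dark steel holder fixed at the far edge of the bench. This point lies at the inner end of the notch, 31 mm above the bench. The stand faces it squarely when this point lies straight ahead of the ledge point (no offset along ledge y).
- phone: Plain black phone with a dark grey glass front, 150 (x) by 64 (y) by 12 (z) mm, 0.15 to 0.26 kg, lying flat on the bench screen up. Origin at the centre of its back; z is out of the screen, x along its length. Either end may be up on the stand.
- rest: Wooden rest screwed to the bench, foot 110 x 60 mm: a board 44 mm wide sloping 45 degrees, rising towards its -x, face looking to +x and up. Origin centre of underside, z up. Face meets the 10 mm high foot lip at x = 35, z = 16 mm, and runs 100 mm up the slope. A phone can be leant here and taken again by its free upper 50 mm.
- stone: Bystander: two-layer honing stone, 150 by 50 by 26 mm. It, the tin and the phone lie in any order in three places, long side roughly along y.
- tin: Bystander: flat steel tin with lid, 118 by 73 by 24 mm.
- jar: Bystander: glass jar with steel lid, 60 mm across, 85 mm high.
- filecup: Bystander: round dark cup, 72 mm across and 85 mm high, with files standing in it up to 160 mm high.
- mandrel: Bystander: upright steel taper on a round foot 70 mm across, 140 mm high.
- block: Bystander: square steel bench block, 70 by 70 by 22 mm.
- hammer: Bystander: hammer lying on the bench, 220 mm long.
Not all that is in view belongs to the job. What is shaped like the part that bears ledge but orange or purple is not meant. What is shaped like the part that bears pin_notch but green is not meant.

How it is judged:
By the outcome, as a careful person would: the job done as asked, in the order asked, and still so for the second after the job is handed in, with the robot touching nothing.
It also fails if it takes over 67 s, if anything falls off the work surface, if the arm or the gripper's body presses on something with over 40 N, if the wrist force passes 120 N, or if a joint passes its speed limit or range.

## Working session

There is one attempt and no reset: what is moved stays moved. The work goes in short steps, Python scripts to look and compute and a tool call to move; the robot and the scene stay as the last step left them, time stands still between calls to the robot, and variables do not carry over. Pictures are saved under pics/ and viewed, at most 10 in all, crops included, and the job is handed in when it is done.

Besides the shell and the picture viewer there is one more tool, called after "Emit:" as name(argument=value, ...) on one line, values as JSON. play_rows: Moves the arm, as the interface text tells. Its arguments: {"type":"object","properties":{"plan":{"type":"array","items":{"type":"array","items":{"type":"number"}}},"fingers":{"type":"number"},"force":{"type":"number"}},"required":["plan"]}

```bash
mkdir -p pics
cat > h.py <<'E'
import numpy as np, cv2
from cell import observe, imaging, bot
def grab(n):
    p,d=imaging.get_image(n); c=imaging.calibration(n); return p,d,c
def pts(d,c):
    K,R,t=[np.array(c[k]) for k in('K','R','t')]
    v,u=np.mgrid[:d.shape[0],:d.shape[1]]
    P=np.stack([(u-K[0,2])/K[0,0]*d,(v-K[1,2])/K[1,1]*d,d],-1)
    W=(P-t)@R; W[d==0]=np.nan; return W
E
python3 - <<'E'
from h import *
for n in('top','side'):
    p,d,c=grab(n); cv2.imwrite(f'pics/{n}0.png',p[...,::-1]); np.savez(f'{n}0.npz',p=p,d=d,**c)
    W=pts(d,c); print(n,-np.array(c['R']).T@np.array(c['t']),c['K'][0][0],np.nanmin(W.reshape(-1,3),0),np.nanmax(W.reshape(-1,3),0))
print(observe())
E
```

```text
top [0.37021685 0.00508425 1.09428497] 414.3372339537492 [ 0.00236717 -1.34340348 -0.77527426] [1.73060235 1.41287256 0.3378099 ]
side [ 0.13223063 -0.93723886  0.66028742] 461.0982256497166 [-0.07281858 -0.70014679 -0.77002637] [2.44695181 2.13122644 0.57808692]
{'t': 0.1, 'joints': array([-1.20823373,  0.33383933,  0.03985812,  1.466171  , -0.01346781,
        1.34329945, -0.05848293]), 'joint_velocities': array([-0.0004198 ,  0.00021803, -0.00255476, -0.00148695, -0.00097453,
       -0.00068971, -0.00083623]), 'joint_efforts': array([ 4.35838010e-03, -6.57815623e+01,  1.33996613e+00, -4.04718626e+01,
       -5.98082249e-02,  4.09475039e-02,  3.95492987e-05]), 'tcp_pos': array([0.28940771, 0.58157318, 0.23875434]), 'ee_rot': array([[-8.95268889e-01,  4.45525787e-01, -6.23856365e-04],
       [ 4.45526223e-01,  8.95267929e-01, -1.31176978e-03],
       [-2.59086675e-05, -1.45233104e-03, -9.99998945e-01]]), 'force': array([-0.85076989,  0.21953274, -0.35665403]), 'wrist_torque': array([-0.01438252, -0.02340952,  0.01820347]), 'grip_force': 0.0, 'width': 0.08719426885434567}
```

View pics/top0.png

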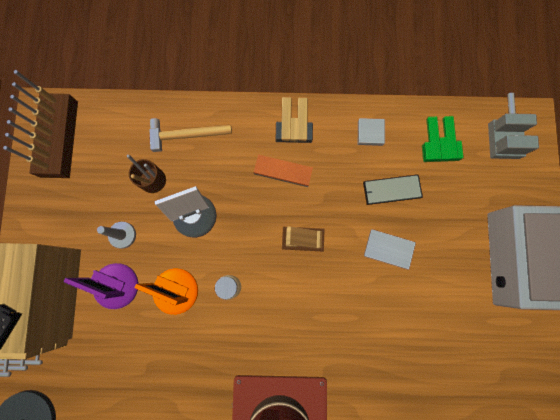

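View pics/side0.png

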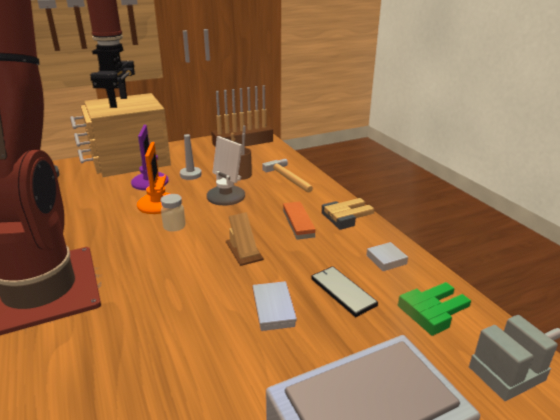

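The top view shows these candidates:
- **Stands:** aluminium stand (190,208), orange (172,290) and purple (112,286). I choose aluminium.
- **Pins:** wooden pin (294,120) and green (441,140). I choose wooden.
- **Phone-like flat things:** phone (392,189, black rim and grey glass), tin (390,249) and red/brown stone (283,169). I choose (392,189).

The rest is at (303,238).

Run:
```python
from h import *
T=dict(np.load('top0.npz'));S=dict(np.load('side0.npz'))
a=cv2.resize(T['p'][170:250,140:230],(400,356),interpolation=2); b=cv2.resize(S['p'][125:215,190:270],(316,356),interpolation=2); e=cv2.resize(T['p'][90:150,265:325],(356,356)); f=cv2.resize(T['p'][165:215,350:435],(400,235))
im=np.zeros((600,800,3),np.uint8); im[:356,:400]=a; im[:356,400:716]=b; im[356:,:][:235,:400]=f; im[360:,420:660]=cv2.resize(e,(240,240)); cv2.imwrite('pics/c1.png',im[...,::-1])
np.set_printoptions(precision=3,suppress=True,linewidth=200)
W=pts(T['d'],T)
print('stand z');print((W[180:240:3,150:220:4,2]*1000).round())
print('pin z');print((W[94:146:3,274:316:3,2]*1000).round())
for n,(u,v) in dict(pinR=(294,125),footc=(193,215)).items(): print(n,W[v,u])
# phone: z 6..20 mm
m=np.zeros(W.shape[:2],bool); m[168:212,355:430]=1
m&=(W[...,2]>.006)&(W[...,2]<.03); P=W[m]; print('phone',np.median(P[:,2]),m.sum())
r=cv2.minAreaRect((P[:,:2]*1000).astype(np.float32)); print(r,cv2.boxPoints(r))
# stand foot
m=np.zeros(W.shape[:2],bool); m[180:240,150:222]=1
WS=pts(S['d'],S); 
for nm,Wx,reg in(('top',W,(slice(180,240),slice(148,222))),('side',WS,(slice(125,205),slice(200,250)))):
    P=Wx[reg].reshape(-1,3); P=P[(P[:,2]>.085)&(P[:,2]<.2)]
    # plane ransac
    rng=np.random.default_rng(0);best=None
    for _ in range(500):
        q=P[rng.choice(len(P),3,0)]; n=np.cross(q[1]-q[0],q[2]-q[0]); l=np.linalg.norm(n)
        if l<1e-7: continue
        k=abs((P-q[0])@n/l)<.002
        if best is None or k.sum()>best.sum(): best=k
    Q=P[best]; c=Q.mean(0); n=np.linalg.svd(Q-c)[2][2]; print(nm,len(P),len(Q),c,n,'tilt',np.degrees(np.arcsin(n[2])),'az',np.degrees(np.arctan2(n[1],n[0])),Q.min(0),Q.max(0))
```

```text
stand z
[[  4.  86.  61.  31.   1.  -1.   1.   4.   2.   3.  -0.   2.   4.  -2.  -3.   2.  -2.  -5.]
 [ 86.  69.  52.  21.   2.   1.   1.   0.   1.   2.  -3.   1.   2.  -1.   1.  -0.   3.   0.]
 [ 68.  49.  37.  12.   1.  -0.  -2.   2.   3.   2.  -0.   3.   2.  -0.   3.  -1.   0.   4.]
 [ 43.  36.  19.   2.  -1.   3.  -1.  -2.   2.   1. 173. 174.  -1.   2.  -1.   2.  -2.   1.]
 [  8.   5.   1.   1.  -1.  -1.   1. 172. 170. 172. 171. 164. 157.   2.  -1.   1.  -1.   1.]
 [  0.  -1.   3.   2.   0. 171. 173. 173. 171. 163. 158. 155. 147.   8.   1.  -1.   1.  -2.]
 [ -0.   2.   1. 167. 173. 172. 171. 165. 159. 151. 144. 138. 129. 123.   7.  -2.  -4.   1.]
 [  1.  -0. 172. 171. 170. 163. 158. 151. 145. 140. 128. 124. 118. 115.  16.   8.  -2.   2.]
 [  5.   3. 169. 163. 157. 149. 145. 137. 131. 122. 117. 110. 100.  95.  85.  13.  -1.  -0.]
 [  1.   2. 155. 149. 144. 139. 131. 124. 115. 108. 100.  92.  90.  82.  73.  14.  10.   2.]
 [  0.   2.  -1. 138. 128. 125. 114. 106. 101.  95.  90.  81.  78.  15.  17.  18.  10.   1.]
 [  3.   3.  -1.  -2. 114. 107.  98.  93.  85.  77.  76.  76.  65.  1
[... 1691 characters left out ...]
3. 29. 30. 32. 28. 31. -0.]
 [ 2.  5.  1.  1. -2.  1.  4.  4.  3.  6.  6.  7.  6.  1.]
 [ 1. -1. -2.  1.  0.  2. -1. -1.  3.  3.  2.  3.  2. -0.]]
pinR [ 0.764 -0.025  0.029]
footc [0.51  0.228 0.053]
phone 0.013236404228048686 1365
((603.20751953125, -293.8143005371094), (193.83348083496094, 104.3131332397461), 85.93549346923828) [[ 544.313 -386.79 ]
 [ 648.364 -394.184]
 [ 662.102 -200.838]
 [ 558.052 -193.444]]
top 930 783 [0.526 0.24  0.134] [-0.9   -0.362  0.241] tilt 13.94220690280923 az -158.08855533382757 [0.497 0.191 0.085] [0.556 0.29  0.177]
side 926 543 [0.525 0.239 0.131] [ 0.905  0.36  -0.226] tilt -13.03454294499818 az 21.657022555185968 [0.495 0.188 0.085] [0.552 0.289 0.175]
```

View pics/c1.png

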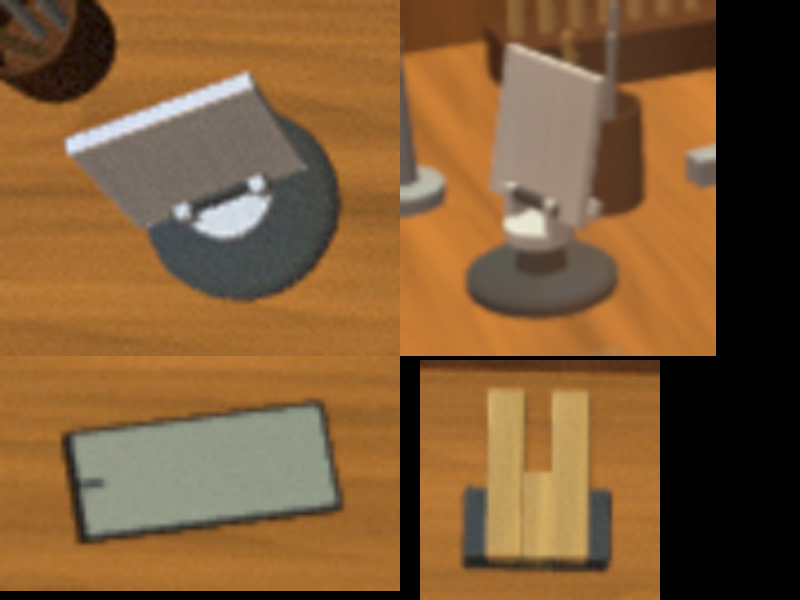

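The crop shows the rear of the aluminium stand. The yoke is at crop (220,200), so its front faces away at about azimuth +22°, and it leans forward about 13.5°. The notch's inner end is at about top pixel (294,118). The phone's black rim and grey glass confirm that choice.

```bash
cat >> h.py <<'E'
def ray(c,u,v,z):
    K,R,t=[np.array(c[k]) for k in('K','R','t')]
    o=-R.T@t; d=R.T@np.linalg.inv(K)@np.array([u,v,1.]); return o+d*(z-o[2])/d[2]
def plane(W,reg,lo=.085,hi=.2,tol=.002):
    P=W[reg].reshape(-1,3); P=P[(P[:,2]>lo)&(P[:,2]<hi)]
    rng=np.random.default_rng(0);best=None
    for _ in range(400):
        q=P[rng.choice(len(P),3,0)]; n=np.cross(q[1]-q[0],q[2]-q[0]); l=np.linalg.norm(n)
        if l<1e-7: continue
        k=abs((P-q[0])@n/l)<tol
        if best is None or k.sum()>best.sum(): best=k
    Q=P[best]; c=Q.mean(0); return Q,c,np.linalg.svd(Q-c)[2][2]
E
python3 - <<'E'
from h import *
np.set_printoptions(precision=4,suppress=True)
T=dict(np.load('top0.npz')); p=T['p'].astype(int); hsv=cv2.cvtColor(T['p'],cv2.COLOR_RGB2HSV)
W=pts(T['d'],T)
# notch: wood top pixels mask by depth
for r in (112,115,116,117,118,119,120,121): print(r,p[r,284:306,2].tolist())
hi=[ray(T,294.2,v,.031) for v in(117,118)]; print('notch',hi)
# phone mask: low saturation
m=np.zeros(hsv.shape[:2],np.uint8); m[165:212,355:430]=(hsv[165:212,355:430,1]<90)|(hsv[165:212,355:430,2]<50)
c=max(cv2.findContours(m,0,2)[0],key=cv2.contourArea)[:,0]
P=np.array([ray(T,u,v,.012)[:2]*1000 for u,v in c],np.float32); r=cv2.minAreaRect(P); print('phone',r,cv2.boxPoints(r))
# foot: dark low-sat pixels
reg=np.zeros(m.shape,bool); reg[180:245,150:222]=1
z=W[...,2]; f=reg&(z>.006)&(z<.026); f=cv2.morphologyEx(f.astype(np.uint8),2,np.ones((3,3)))
c=max(cv2.findContours(f,0,1)[0],key=cv2.contourArea)[:,0]
P=np.array([ray(T,u,v,.012)[:2]*1000 for u,v in c])
# outer arc: those whose outward neighbor is bench
from scipy.optimize import least_squares
c0=ray(T,195,213,.012)[:2]*1000
k=np.ones(len(P),bool)
for _ in range(6):
    s=least_squares(lambda x:np.hypot(*(P[k]-x[:2]).T)-58,c0,loss='soft_l1'); c0=s.x; e=np.hypot(*(P-c0).T)-58; k=abs(e)<4
print('foot',c0,k.sum(),np.std(e[k]))
for n,reg in(('top',(slice(180,240),slice(148,222))),('side',(slice(125,205),slice(200,250)))):
    D=T if n=='top' else dict(np.load('side0.npz')); Q,cc,nn=plane(pts(D['d'],D),reg); nn*=-np.sign(nn[2])
    a=np.arctan2(nn[1],nn[0]); s=np.array([-np.sin(a),np.cos(a),0]); y=(Q@s); f=np.array([np.cos(a),np.sin(a)])
    yc=(np.percentile(y,.5)+np.percentile(y,99.5))/2
    # hinge: on midplane at z=.07 : (h-cc).nn = 5mm
    off=(.005-(.070-cc[2])*nn[2])/np.hypot(*nn[:2]) + cc[:2]@f
    print(n,'az',np.degrees(a),'tilt',np.degrees(np.arcsin(nn[2])),'hinge',f*off+s[:2]*yc,'w',np.ptp(np.percentile(y,[.5,99.5])))
E
```

```text
112 [96, 94, 93, 88, 96, 98, 83, 52, 51, 51, 50, 49, 52, 55, 95, 103, 96, 95, 94, 92, 90, 98]
115 [98, 94, 95, 92, 96, 96, 80, 51, 50, 51, 48, 48, 48, 53, 100, 95, 98, 95, 91, 94, 93, 95]
116 [95, 87, 94, 92, 93, 94, 74, 51, 49, 53, 53, 55, 46, 53, 98, 95, 96, 92, 91, 96, 87, 97]
117 [94, 87, 91, 93, 94, 93, 75, 58, 58, 61, 59, 57, 56, 58, 100, 100, 90, 96, 89, 88, 95, 94]
118 [96, 91, 90, 87, 95, 93, 79, 88, 86, 87, 90, 99, 98, 93, 100, 91, 91, 94, 93, 91, 95, 97]
119 [98, 94, 89, 92, 95, 93, 81, 94, 91, 94, 97, 99, 104, 100, 98, 99, 94, 96, 95, 94, 88, 94]
120 [97, 91, 92, 92, 89, 93, 79, 91, 91, 94, 94, 100, 100, 102, 93, 96, 95, 94, 92, 93, 88, 95]
121 [95, 93, 96, 91, 95, 94, 82, 92, 91, 95, 98, 104, 99, 99, 95, 94, 96, 95, 90, 94, 90, 98]
notch [array([ 0.7856, -0.0247,  0.031 ]), array([ 0.7828, -0.0247,  0.031 ])]
phone ((596.8720092773438, -290.479248046875), (62.29922866821289, 148.3203582763672), 8.496187210083008) [[ 555.1075 -221.7351]
 [ 577.0209 -368.4277]
 [ 638.6365 -359.2234]
 [ 616.7231 -212.5308]]
foot [517.6007 236.5458] 73 1.2187761101043388
top az 21.911444666172454 tilt -13.94220690280923 hinge [0.5165 0.2359] w 0.09840036848132999
side az 21.657022555185968 tilt -13.03454294499818 hinge [0.516 0.236] w 0.10325336620564449
```

Emit:
play_rows(plan=[[-44.7, -26, 0, 0], [-44.7, -26, 0, 0], [-44.7, -26, 0, 0], [-44.7, -26, 0, 0], [-44.7, -26, 0, 0], [-44.7, -26, 0, 0], [-44.7, -26, 0, 0], [-44.7, -26, 0, 0], [0, 0, 0, 10.4], [0, 0, 0, 10.4], [0, 0, 0, 10.4], [0, 0, 0, 10.4], [0, 0, 0, 0], [0, 0, 0, 0]], fingers=87)

```text
t: 1.85
tcp_pos: [0.517, 0.2363, 0.2394]
ee_rot: [[-0.378, 0.926, -0.0], [0.926, 0.378, -0.0], [-0.0, -0.0, -1.0]]
force: [-0.8, -0.3, 0.5]
width: 0.0869
grip_force: 0.0
```

Emit:
play_rows(plan=[[0, 0, 26, 0], [0, 0, 26, 0], [0, 0, 24, 0], [0, 0, 0, 0]])

```text
t: 2.35
tcp_pos: [0.516, 0.2358, 0.1619]
ee_rot: [[-0.376, 0.927, -0.003], [0.927, 0.376, -0.002], [-0.001, -0.003, -1.0]]
force: [-0.1, 0.0, 0.1]
width: 0.087
grip_force: 0.0
```

Emit:
play_rows(plan=[[0, 0, 0, 0], [0, 0, 0, 0], [0, 0, 0, 0], [0, 0, 0, 0], [0, 0, 0, 0], [0, 0, 0, 0], [0, 0, 0, 0], [0, 0, 0, 0]], fingers=0, force=30)

```text
t: 3.35
tcp_pos: [0.5172, 0.2364, 0.1636]
ee_rot: [[-0.374, 0.928, 0.0], [0.928, 0.374, 0.0], [-0.0, 0.0, -1.0]]
force: [2.2, 0.9, 1.3]
width: 0.0153
grip_force: 1.4
```

Emit:
play_rows(plan=[[0, 0, 0, 0], [0, 0, 0, 0], [0, 0, 0, 0], [0, 0, 0, 0]])

```text
t: 3.85
tcp_pos: [0.5167, 0.2362, 0.1636]
ee_rot: [[-0.374, 0.928, -0.001], [0.928, 0.374, -0.0], [0.0, -0.001, -1.0]]
force: [0.5, -1.0, 5.4]
width: 0.0099
grip_force: 29.8
```

Emit:
play_rows(plan=[[0, 0, 0, 6.6], [0, 0, 0, 6.6], [0, 0, 0, 6.6], [0, 0, 0, 6.6], [0, 0, 0, 6.6], [0, 0, 0, 6.6], [0, 0, 0, 6.6], [0, 0, 0, 6.6], [0, 0, 0, 6.6], [0, 0, 0, 6.8], [0, 0, 0, 0], [0, 0, 0, 0]])

```text
t: 5.35
tcp_pos: [0.5158, 0.2356, 0.1635]
ee_rot: [[0.698, 0.716, -0.003], [0.716, -0.698, -0.001], [-0.003, -0.002, -1.0]]
force: [-5.8, -2.3, 9.3]
width: 0.0098
grip_force: 29.9
```

```bash
cat > st.py <<'E'
from h import *
np.set_printoptions(precision=4,suppress=True)
def stand(lo=.095,hi=.172):
  for n,half in(('top',.0),('side',.0)):
    p,d,c=grab(n); W=pts(d,c); q=np.abs(W[...,:2]-[.517,.236]).max(-1)<.075
    W[~q]=np.nan; W[np.hypot(W[...,0]-.517,W[...,1]-.236)>.07]=np.nan
    hsv=cv2.cvtColor(p,cv2.COLOR_RGB2HSV); W[hsv[...,1]>90]=np.nan
    try:
      Q,cc,nn=plane(W,(slice(None),slice(None)),lo,hi)
      if nn@np.array([.71,-.70,0])<0: nn=-nn
      a=np.arctan2(nn[1],nn[0]); print(n,len(Q),'az',np.degrees(a),'tilt',np.degrees(np.arcsin(nn[2])),'off from hinge',(np.array([.517,.236,.07])-cc)@nn)
    except Exception as e: print(n,e)
    cv2.imwrite(f'pics/{n}_last.png',p[...,::-1])
if __name__=='__main__': stand()
E
python3 st.py
```

```text
top 34 az -50.68081238573556 tilt 0.4254851817420397 off from hinge -0.009336247800203347
side 165 az -44.65338625690806 tilt -0.5477840998258828 off from hinge -0.0021104587887651968
```

Emit:
play_rows(plan=[[0, 0, 0, 0], [0, 0, 0, 0], [0, 0, 0, 0], [0, 0, 0, 0]], fingers=40)

```text
t: 5.95
tcp_pos: [0.517, 0.2363, 0.1634]
ee_rot: [[0.698, 0.716, -0.0], [0.716, -0.698, -0.0], [-0.0, -0.0, -1.0]]
force: [-0.7, 0.5, 0.6]
width: 0.0373
grip_force: 0.0
```

Emit:
play_rows(plan=[[0, -10, 0, 0], [0, -6, 0, 0], [0, -5, 0, 0], [0, -5, 0, 0], [0, -5, 0, 0], [0, -5, 0, 0], [0, -4, 0, 0], [0, 0, 0, 0], [0, 0, 0, 0]])

```text
t: 7.08
tcp_pos: [0.4881, 0.2646, 0.1636]
ee_rot: [[0.698, 0.716, -0.001], [0.716, -0.698, 0.0], [-0.0, -0.001, -1.0]]
force: [0.8, -0.8, 0.9]
width: 0.0401
grip_force: 0.3
```

```bash
python3 st.py
```

```text
top 210 az -45.967087929494504 tilt 18.378357244851912 off from hinge -0.006852989472899547
side 223 az -44.53092027022602 tilt 18.291974102031475 off from hinge -0.0032617058842167217
```

Emit:
play_rows(plan=[[0, -1.2, 0, 0], [0, -1.1, 0, 0], [0, 0, 0, 0], [0, 0, 0, 0], [0, 8, 0, 0], [0, 0, -20, 0], [0, 0, -40, 0], [0, 0, -40, 0], [-60, 0, 0, 0], [-60, 0, 0, 0], [-60, 0, 0, 0], [0, 0, 0, 0]])

```text
t: 8.68
tcp_pos: [0.365, 0.1292, 0.2642]
ee_rot: [[0.699, 0.715, -0.0], [0.715, -0.699, 0.004], [0.003, -0.003, -1.0]]
force: [0.2, 1.5, 0.2]
width: 0.0398
grip_force: 0.0
```

```bash
python3 st.py;python3 st.py
```

```text
top 340 az -44.69550409235899 tilt 19.004507107569033 off from hinge -0.006070572138271365
side 284 az -44.65401559987465 tilt 18.35015333653152 off from hinge -0.002712119209027179
top 330 az -44.56659619034286 tilt 19.091607796112367 off from hinge -0.006086744707623997
side 280 az -44.396950812457 tilt 18.18869221054845 off from hinge -0.0023156257915581666
```

View pics/top_last.png

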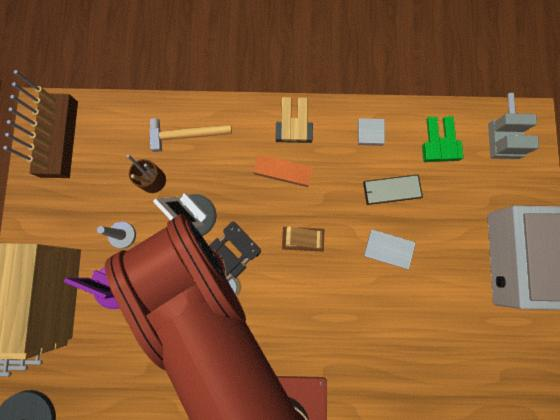

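Emit:
play_rows(plan=[[35, 36, 0, 0], [35, 36, 0, 0], [-25.2, 49.4, 0, 0], [-25.2, 49.4, 0, 0], [-25.2, 49.4, 0, 0], [-25.2, 49.4, 0, 0], [-25.2, 49.4, 0, 0], [-25.2, 49.4, 0, 0], [-25.2, 49.4, 0, 0], [0, 0, 0, -10.6], [0, 0, 0, -10.6], [0, 0, 0, -10.6], [0, 0, 0, -10.6], [0, 0, 0, -10.6], [0, 0, 0, 0], [0, 0, 0, 0]], fingers=87)

```text
t: 10.88
tcp_pos: [0.5924, -0.2362, 0.2628]
ee_rot: [[-0.148, 0.989, -0.001], [0.989, 0.148, -0.001], [-0.0, -0.001, -1.0]]
force: [0.4, -0.3, -0.3]
width: 0.0866
grip_force: 0.0
```

```bash
python3 st.py;python3 st.py
python3 - <<'E'
from h import *
# in-plane check: top edge rear/front from top view: height of plate top
for n in('top','side'):
    p,d,c=grab(n); W=pts(d,c); q=(np.hypot(W[...,0]-.517,W[...,1]-.236)<.075)&(W[...,2]>.06)&(cv2.cvtColor(p,cv2.COLOR_RGB2HSV)[...,1]<90)
    f=np.array([.714,-.700]); P=W[q]; x=(P[:,:2]-[.517,.236])@f; y=(P[:,:2]-[.517,.236])@[.700,.714]
    print(n,'zmax',np.percentile(P[:,2],99),'y',np.percentile(y[P[:,2]>.09],[1,99]))
    for lo in np.arange(.09,.175,.01):
        k=(P[:,2]>lo)&(P[:,2]<lo+.01); print(round(lo+.005,3),k.sum(),(1000*np.percentile(x[k],[5,50,80,95])).round(1))
E
```

```text
top 506 az -44.793331583681145 tilt 19.076073783554552 off from hinge -0.0060957777917186266
side 263 az -45.04301591316009 tilt 17.916109725573033 off from hinge -0.002245660160892253
top 507 az -44.76930032816577 tilt 19.20648842063807 off from hinge -0.006297253393990668
side 276 az -44.485979881556595 tilt 18.23891564852587 off from hinge -0.0026138821058477764
top zmax 0.17287475831278798 y [-0.05016026  0.04678162]
0.095 54 [-5.1 -2.7 -1.6 -1.1]
0.105 54 [-10.   -6.2  -4.7  -3.7]
0.115 51 [-11.8  -9.4  -8.3  -7.1]
0.125 51 [-15.8 -12.6 -11.3 -10.4]
0.135 66 [-18.8 -15.9 -14.4 -13.4]
0.145 78 [-22.  -19.6 -18.4 -17.4]
0.155 83 [-25.8 -23.  -21.6 -20.9]
0.165 156 [-36.5 -28.8 -26.  -24.7]
0.175 102 [-36.3 -31.1 -29.1 -27.4]
side zmax 0.17178816351031148 y [-0.05230574  0.04781291]
0.095 38 [-11.5  -5.3  -3.7  -2.5]
0.105 29 [-13.5  -9.3  -7.1  -6.4]
0.115 29 [-17.7 -12.1 -10.7  -9.9]
0.125 33 [-21.1 -15.5 -14.1 -12.4]
0.135 33 [-23.6 -18.9 -17.2 -16.1]
0.145 65 [-26.8 -22.6 -20.8 -19.2]
0.155 75 [-30.1 -25.5 -24.2 -22.8]
0.165 73 [-35.4 -29.3 -27.6 -26.1]
0.175 29 [-35.8 -31.3 -30.1 -29.1]
```

Emit:
play_rows(plan=[[50.7, -2.6, 0, 0], [50.7, -2.6, 0, 0], [50.7, -2.6, 0, 0], [50.7, -2.6, 0, 0], [50.7, -2.6, 0, 0], [50.7, -2.6, 0, 0], [50.7, -2.6, 0, 0], [50.7, -2.6, 0, 0], [50.7, -2.6, 0, 0], [50.7, -2.6, 0, 0], [0, 0, 0, 10.6], [0, 0, 0, 10.6], [0, 0, 0, 10.6], [0, 0, 0, 10.6], [0, 0, 0, 10.6], [0, 0, 0, 0], [0, 0, 0, 0]], fingers=40)

```text
t: 13.3
tcp_pos: [0.4891, 0.2607, 0.2636]
ee_rot: [[0.695, 0.719, -0.0], [0.719, -0.695, 0.0], [0.0, -0.0, -1.0]]
force: [0.5, 0.2, 1.1]
width: 0.0396
grip_force: 0.0
```

Emit:
play_rows(plan=[[0, 3, 40, 0], [0, 0, 40, 0], [0, 0, 20, 0], [0, 0, 0, 0], [0, -4, 0, 0], [0, -2, 0, 0], [0, -2, 0, 0], [0, -1.3, 0, 0], [0, -1, 0, 0], [0, 0, 0, 0], [0, 0, 0, 0]])

```text
t: 14.68
tcp_pos: [0.4842, 0.2659, 0.1637]
ee_rot: [[0.698, 0.716, 0.001], [0.716, -0.698, 0.0], [0.001, 0.0, -1.0]]
force: [2.3, -0.1, 1.3]
width: 0.0398
grip_force: 1.5
```

```bash
python3 st.py; python3 st.py
```

```text
top 220 az -45.934863525431545 tilt 20.30125525527351 off from hinge -0.0065501049173117935
side 232 az -44.50140649064149 tilt 19.876184660208075 off from hinge -0.0031126629004759785
top 227 az -46.16505025229582 tilt 20.425103407653275 off from hinge -0.006674929365360449
side 230 az -44.78501320312566 tilt 19.66553333286492 off from hinge -0.0023454991170862574
```

Emit:
play_rows(plan=[[0, 5, 0, 0], [0, 0, -30, 0], [0, 0, -40, 0], [0, 0, -30, 0], [-28.8, 42.2, 0, 0], [-28.8, 42.2, 0, 0], [-28.8, 42.2, 0, 0], [-28.8, 42.2, 0, 0], [-28.8, 42.2, 0, 0], [-28.8, 42.2, 0, 0], [-28.8, 42.2, 0, 0], [-28.8, 42.2, 0, 0], [-28.8, 42.2, 0, 0], [-28.8, 42.2, 0, 0], [0, 0, 0, -10.6], [0, 0, 0, -10.6], [0, 0, 0, -10.6], [0, 0, 0, -10.6], [0, 0, 0, -10.6], [0, 0, 0, 0]])

```text
t: 17.38
tcp_pos: [0.5882, -0.2382, 0.2631]
ee_rot: [[-0.151, 0.989, -0.001], [0.989, 0.151, 0.001], [0.001, -0.001, -1.0]]
force: [-0.6, -0.4, 0.7]
width: 0.04
grip_force: 0.0
```

Emit:
play_rows(plan=[[0, 0, 0, 0]], fingers=87)

```text
t: 17.5
tcp_pos: [0.5884, -0.2383, 0.2633]
ee_rot: [[-0.148, 0.989, -0.001], [0.989, 0.148, 0.001], [0.001, -0.001, -1.0]]
force: [0.1, 0.2, -0.1]
width: 0.0447
grip_force: 0.0
```

```bash
python3 st.py; python3 st.py
python3 - <<'E'
from h import *
s=cv2.imread('pics/side_last.png'); cv2.imwrite('pics/s2.png',cv2.resize(s[120:340,180:460],(760,597)))
E
```

```text
top 545 az -44.65812967807844 tilt 20.634250336291927 off from hinge -0.006250534706627221
side 276 az -45.47923876037532 tilt 20.137079447546377 off from hinge -0.003175494584196439
top 541 az -44.61777380016262 tilt 20.920531091961866 off from hinge -0.006387305046000542
side 273 az -44.604049645666436 tilt 20.31515051484816 off from hinge -0.003451602209294216
```

View pics/s2.png

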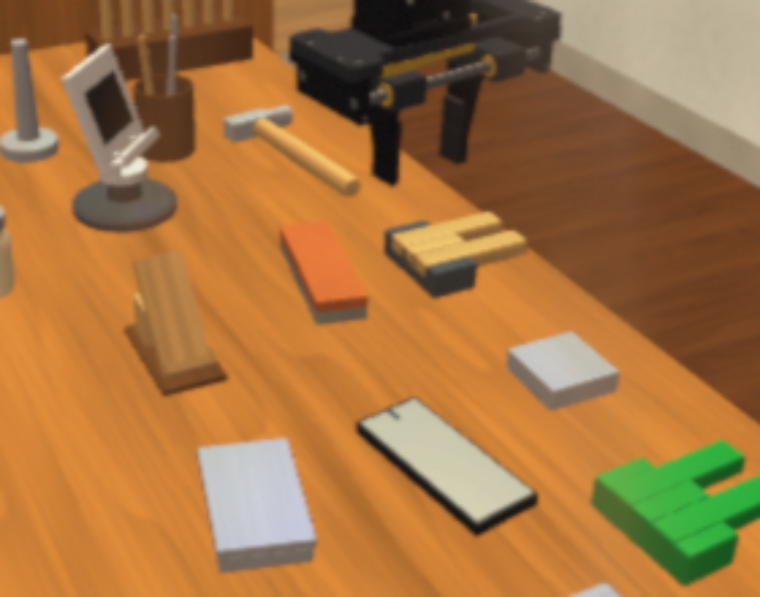

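Emit:
play_rows(plan=[[0, 0, 50, 0], [0, 0, 50, 0], [0, 0, 50, 0], [0, 0, 45, 0], [0, 0, 30, 0], [0, 0, 15, 0], [0, 0, 4.5, 0], [0, 0, 0, 0], [0, 0, 0, 0]], fingers=87)

```text
t: 18.82
tcp_pos: [0.5895, -0.2387, 0.0204]
ee_rot: [[-0.152, 0.988, 0.002], [0.988, 0.152, -0.0], [-0.001, 0.002, -1.0]]
force: [0.3, -0.9, 0.5]
width: 0.0869
grip_force: 0.0
```

Emit:
play_rows(plan=[[0, 0, 0, 0], [0, 0, 0, 0], [0, 0, 0, 0], [0, 0, 0, 0], [0, 0, 0, 0], [0, 0, 0, 0]], fingers=50, force=12)

```text
t: 19.58
tcp_pos: [0.5887, -0.2384, 0.0192]
ee_rot: [[-0.152, 0.988, 0.0], [0.988, 0.152, 0.0], [0.0, 0.0, -1.0]]
force: [-0.9, 2.2, 2.7]
width: 0.064
grip_force: 12.0
```

Gripped at 64 mm width. Next I swing it up about its far end.

Emit:
play_rows(plan=[[-1.3, 0, -13.3, 0], [-2.7, 0, -13.2, 0], [-4.1, 0, -12.8, 0], [-5.4, 0, -12.2, 0], [-6.6, 0, -11.7, 0], [-7.9, 0, -10.9, 0], [-8.9, 0, -10, 0], [-9.9, 0, -9, 0], [-10.8, 0, -8, 0], [-11.6, 0, -6.8, 0], [-12.2, 0, -5.5, 0], [-12.8, 0, -4.2, 0], [0, 0, 0, 0], [0, 0, 0, 0]])

```text
t: 21.32
tcp_pos: [0.6029, -0.3312, 0.1363]
ee_rot: [[-0.152, 0.988, -0.001], [0.988, 0.152, 0.001], [0.001, -0.0, -1.0]]
force: [0.1, 0.7, -3.3]
width: 0.0641
grip_force: 12.0
```

```bash
cat > ph.py <<'E'
from h import *
np.set_printoptions(precision=4,suppress=True)
def phone(show=None):
    o=observe(); tc=o['tcp_pos']; R=o['ee_rot']
    for n in('side','top'):
        p,d,c=grab(n); W=pts(d,c); L=(W-tc)@R   # tool frame
        k=(np.abs(L[...,1])<.029)&(np.abs(L[...,0])<.11)&(L[...,2]>.022)&(L[...,2]<.135)&(W[...,2]>.006)
        P=L[k]; print(n,k.sum(),np.isfinite(W[k]).all(),end=' ')
        W2=np.where(k[...,None],L,np.nan)
        try:
            Q,cc,nn=plane(W2,(slice(None),slice(None)),.02,.14); 
            if nn[0]>0: nn=-nn
            print(len(Q),'normal tool',nn,'lean',np.degrees(np.arcsin(-nn[2])),'x at z=10:',(-(0.010-cc[2])*nn[2]+cc@nn*0)/nn[0]+cc[0],'zmax',np.percentile(Q[:,2],99),'y',np.percentile(Q[:,1],[1,99]))
        except Exception as e: print(e)
        cv2.imwrite(f'pics/{n}_p.png',p[...,::-1])
    K=c
phone()
E
python3 ph.py
python3 - <<'E'
import cv2
s=cv2.imread('pics/side_p.png'); cv2.imwrite('pics/s3.png',cv2.resize(s[130:360,230:480],(652,600)))
E
```

```text
side 1214 True 1061 normal tool [-0.4773  0.0037 -0.8787] lean 61.488772504770054 x at z=10: -0.005854680160029116 zmax 0.06676700241961595 y [-0.0283  0.0282]
top 9 True 9 normal tool [-0.0004 -0.005  -1.    ] lean 89.71471590133936 x at z=10: 318.323631152984 zmax 0.1302636913596571 y [-0.0257  0.0208]
```

View pics/s3.png

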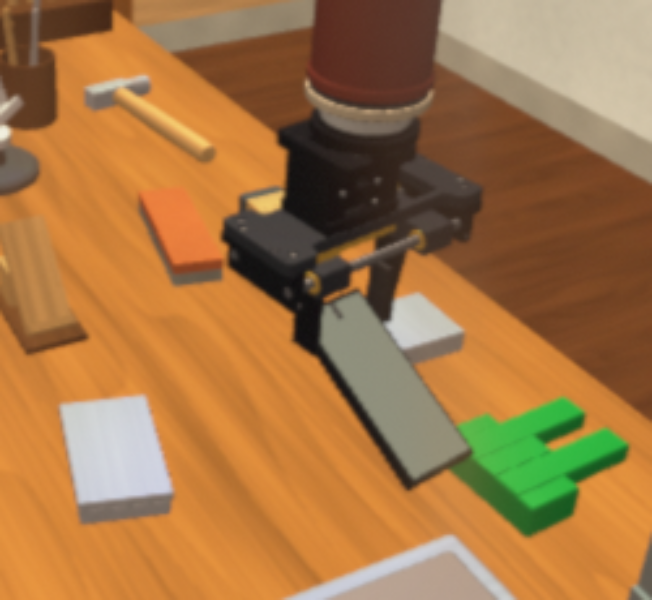

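The side view shows the phone held by its upper end at crop (340,310) but only inclined about 28°. The grip friction stalled the pivot. I'll ease the grip so gravity swings it.

Emit:
play_rows(plan=[[0, 0, -15, 0], [0, 0, 0, 0], [0, 0, 0, 0], [0, 0, 0, 0]], force=6)

```text
t: 21.92
tcp_pos: [0.6029, -0.3314, 0.1515]
ee_rot: [[-0.152, 0.988, -0.0], [0.988, 0.152, 0.0], [0.0, -0.0, -1.0]]
force: [0.2, 0.5, -2.0]
width: 0.064
grip_force: 6.0
```

```bash
python3 ph.py
```

```text
side 861 True 830 normal tool [-1.      0.0009  0.0022] lean -0.1269516077773603 x at z=10: 0.0027804360932800203 zmax 0.13385668446930682 y [-0.0283  0.0281]
top 355 True 355 normal tool [-1.      0.0053  0.002 ] lean -0.11625761171038432 x at z=10: 0.013413498984035979 zmax 0.1340283431284013 y [-0.0286  0.0284]
```

Emit:
play_rows(plan=[[0, 0, 0, 0], [0, 0, 0, 0], [0, 0, 0, 0]], force=4)

```text
t: 22.4
tcp_pos: [0.603, -0.3316, 0.1516]
ee_rot: [[-0.152, 0.988, -0.0], [0.988, 0.152, -0.0], [-0.0, -0.0, -1.0]]
force: [-0.4, 0.2, -1.7]
width: 0.0642
grip_force: 4.0
```

```bash
python3 ph.py
```

```text
side 864 True 840 normal tool [-1.      0.0023  0.0029] lean -0.16796247914754725 x at z=10: 0.002655803246425727 zmax 0.13381651849319792 y [-0.0284  0.028 ]
top 352 True 352 normal tool [-1.     -0.0009  0.001 ] lean -0.05893316048453081 x at z=10: 0.013471228322818208 zmax 0.13398657964371088 y [-0.0285  0.0284]
```

Run:
```python
from h import *
o=observe(); tc=o['tcp_pos']; R=o['ee_rot']
for n in('side','top'):
    p,d,c=grab(n); L=(pts(d,c)-tc)@R
    k=(np.abs(L[...,1])<.03)&(L[...,0]>-.006)&(L[...,0]<.025)&(L[...,2]<.16)&(L[...,2]>-.05)
    v=cv2.cvtColor(p,cv2.COLOR_RGB2HSV)
    for lo in np.arange(-.05,.16,.01):
        q=k&(L[...,2]>lo)&(L[...,2]<=lo+.01); print(n,round(lo*1000),q.sum(),(np.nanmedian(L[q][:,0])*1000).round(1) if q.any() else '', (L[q][:,2].max()*1000).round(1) if q.any() else '')
```

```text
side -50 0  
side -40 1 -2.6 -30.9
side -30 0  
side -20 0  
side -10 120 4.5 -0.3
side 0 78 2.4 9.8
side 10 72 2.6 20.0
side 20 79 2.6 29.7
side 30 86 2.7 40.0
side 40 84 2.7 50.0
side 50 80 2.8 59.9
side 60 80 2.7 69.9
side 70 82 2.7 80.0
side 80 81 3.2 89.8
side 90 74 2.7 99.8
side 100 75 3.2 109.8
side 110 78 3.0 119.9
side 120 75 3.2 130.0
side 130 69 3.3 139.8
side 140 59 3.7 150.0
side 150 119 2.7 154.4
top -50 0  
top -40 0  
top -30 0  
top -20 1 11.6 -10.0
top -10 66 12.3 -0.7
top 0 33 13.3 9.6
top 10 43 13.5 19.9
top 20 38 13.6 29.2
top 30 34 13.2 40.0
top 40 39 13.3 49.9
top 50 33 13.6 59.8
top 60 33 13.4 70.0
top 70 39 13.8 80.0
top 80 23 13.8 89.9
top 90 35 13.5 99.8
top 100 31 13.8 110.0
top 110 26 13.8 119.9
top 120 27 13.9 129.6
top 130 29 13.4 139.5
top 140 54 17.4 150.0
top 150 68 17.4 155.6
```

Emit:
play_rows(plan=[[0, 0, 0, 0], [0, 0, 0, 0]], force=25)

```text
t: 22.85
tcp_pos: [0.603, -0.3316, 0.1517]
ee_rot: [[-0.152, 0.988, -0.0], [0.988, 0.152, -0.0], [-0.0, -0.0, -1.0]]
force: [-0.4, 0.0, -1.7]
width: 0.0637
grip_force: 25.0
```

Emit:
play_rows(plan=[[0, 0, -25, 0], [0, 0, -40, 0], [0, 0, -40, 0], [20, 0.4, 0, 0], [39.9, 0.8, 0, 0], [39.9, 0.8, 0, 0], [39.9, 0.8, 0, 0], [39.9, 0.8, 0, 0], [39.9, 0.8, 0, 0], [39.9, 0.8, 0, 0], [39.9, 0.8, 0, 0], [39.9, 0.8, 0, 0], [39.9, 0.8, 0, 0], [39.9, 0.8, 0, 0], [39.9, 0.8, 0, 0], [39.9, 0.8, 0, 0], [39.9, 0.8, 0, 0], [20, 0.4, 0, 0]])

```text
t: 25.1
tcp_pos: [0.5276, 0.2251, 0.2556]
ee_rot: [[-0.156, 0.988, -0.001], [0.988, 0.156, -0.0], [-0.0, -0.001, -1.0]]
force: [0.7, -2.0, -0.9]
width: 0.0638
grip_force: 25.0
```

Emit:
play_rows(plan=[[0, 0, 0, -5], [0, 0, 0, -9], [0, 0, 0, -9], [0, 0, 0, -8.7], [0, 0, 0, -5], [0, 0, 0, 0], [0, 0, 0, 0]])

```text
t: 25.98
tcp_pos: [0.5291, 0.222, 0.2564]
ee_rot: [[-0.711, 0.703, -0.0], [0.703, 0.711, -0.0], [-0.0, -0.0, -1.0]]
force: [-0.5, 0.5, -1.5]
width: 0.0633
grip_force: 25.0
```

```bash
cat > m.py <<'E'
from h import *
import sys
# phone & stand in the hinge frame (f, lateral, z)
A=np.radians(-44.6); f=np.array([np.cos(A),np.sin(A),0]); s=np.array([-np.sin(A),np.cos(A),0]); H=np.array([.517,.236,0])
o=observe(); tc=o['tcp_pos']; q=(tc-H); print('tcp f,s,z',q@f*1000,q@s*1000,tc[2]*1000,'R',o['ee_rot'][:2,0],o['force'])
for n in('side','top'):
    p,d,c=grab(n); W=pts(d,c)-H; L=np.stack([W@f,W@s,W[...,2]],-1)*1000
    k=(abs(L[...,1])<45)&(abs(L[...,0])<60)&(L[...,2]>60)
    for lo in range(65,260,10):
        b=k&(L[...,2]>lo)&(L[...,2]<=lo+10)
        if b.sum()>4:
            i=b&(abs(L[...,1])<25); j=b&(abs(L[...,1])>35)
            F=lambda k,a:np.percentile(L[k][:,a],[5,50,95]).round(1) if k.sum()>4 else '-'
            print(n,lo+5,'mid',i.sum(),F(i,0),'| edge',F(j,0))
    hsv=cv2.cvtColor(p,cv2.COLOR_RGB2HSV)
    cv2.imwrite(f'pics/{n}_m.png',p[...,::-1])
s_=cv2.imread('pics/side_m.png'); cv2.imwrite('pics/%s.png'%sys.argv[1],cv2.resize(s_[70:230,140:350],(787,600)))
E
python3 m.py p1
```

```text
tcp f,s,z 18.411107065748293 -1.4783829170219462 256.42296775953236 R [-0.71083532  0.70335848] [-0.54140998  0.51822803 -1.4740634 ]
side 70 mid 18 [0.5 2.8 8.8] | edge [ 0.7  5.7 20.6]
side 80 mid 69 [-3.2 18.2 24.8] | edge [-3.  12.5 23. ]
side 90 mid 33 [-6.5 -4.  20.8] | edge [-6.  -4.1 20.6]
side 100 mid 15 [-9.9 -7.3 -3.6] | edge [-11.1  -8.8  -4.8]
side 110 mid 22 [-13.5  -9.8  17. ] | edge [-15.8 -11.3  -8.9]
side 120 mid 50 [-16.5  16.5  20.2] | edge [-18.4 -14.9   6.1]
side 130 mid 55 [-20.6 -15.1  19.3] | edge [-19.9 -16.9  13.5]
side 140 mid 57 [-23.1 -18.1  19.3] | edge [-23.9 -23.  -20. ]
side 150 mid 63 [-28.2 -23.3  18.9] | edge [-31.1 -26.5  15.7]
side 160 mid 61 [-32.4 -27.3  18.6] | edge [-31.8 -29.   14.4]
side 170 mid 57 [-38.6 -30.8  18.3] | edge [-39.  -32.9  16.5]
side 180 mid 26 [15.5 17.2 18.2] | edge -
side 190 mid 25 [15.1 17.5 18.9] | edge -
side 200 mid 29 [15.3 16.9 18.6] | edge -
side 210 mid 27 [14.7 16.3 17.8] | edge -
side 220 mid 29 [15.1 16.7 17.8] | edge [ 8.4 11.1 16.7]
side 230 mid 26 [14.2 16.3 18.3] | edge -
side 240 mid 17 [14.6 16.2 17.2] | edge [ 9.4 18.8 28.3]
side 250 mid 19 [14.  16.  17.2] | edge [ 6.7 19.9 28.4]
side 260 mid 23 [ 7.9 14.3 16.1] | edge [ 7.6 20.  28.5]
top 70 mid 0 - | edge [ 4.   8.5 26.7]
top 80 mid 0 - | edge [ 1.1 14.5 25.1]
top 90 mid 0 - | edge [-2.9 -0.3 22.9]
top 170 mid 0 - | edge [-38.5 -37.2 -36.7]
```

View pics/p1.png

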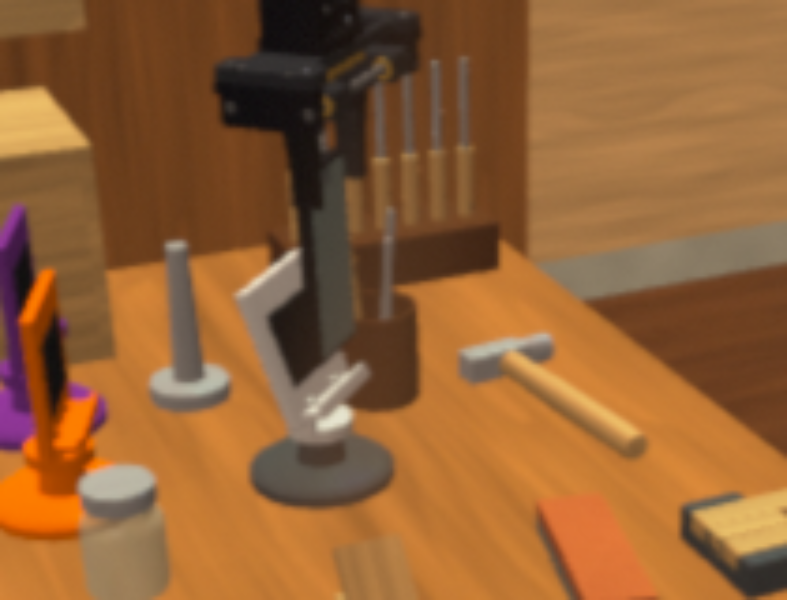

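Emit:
play_rows(plan=[[4, 0, 0, 0], [0, 0, 12, 0], [0, 0, 10, 0], [0, 0, 6, 0], [0, 0, 2, 0], [0, 0, 0, 0], [0, 0, 0, 0]], force=10)

```text
t: 26.95
tcp_pos: [0.5265, 0.2252, 0.227]
ee_rot: [[-0.712, 0.702, 0.0], [0.702, 0.712, 0.0], [-0.0, 0.001, -1.0]]
force: [0.2, 0.3, -0.8]
width: 0.064
grip_force: 10.0
```

Emit:
play_rows(plan=[[0, 0, 1.5, 0], [0, 0, 1.5, 0], [0, 0, 1, 0], [0, 0, 0, 0], [0, 0, 0, 0]])

```text
t: 27.58
tcp_pos: [0.5263, 0.2252, 0.2227]
ee_rot: [[-0.713, 0.702, 0.0], [0.702, 0.713, -0.0], [-0.0, -0.0, -1.0]]
force: [-0.5, -0.0, -2.4]
width: 0.0638
grip_force: 10.0
```

Bottom is at about z 81, below the lip top (about 83–85), with no contact yet. I'll continue down.

Emit:
play_rows(plan=[[0, 0, 1.5, 0], [0, 0, 1, 0], [0, 0, 0, 0], [0, 0, 0, 0]])

```text
t: 28.08
tcp_pos: [0.5268, 0.2251, 0.2213]
ee_rot: [[-0.712, 0.702, 0.001], [0.702, 0.712, 0.001], [-0.001, 0.001, -1.0]]
force: [-0.1, -1.7, 6.4]
width: 0.0636
grip_force: 10.0
```

Emit:
play_rows(plan=[[0, 0, 1, 0], [0, 0, 1, 0], [0, 0, 0, 0], [0, 0, 0, 0]])

```text
t: 28.58
tcp_pos: [0.5277, 0.2253, 0.2206]
ee_rot: [[-0.712, 0.702, 0.004], [0.702, 0.712, 0.002], [-0.001, 0.004, -1.0]]
force: [-0.4, -1.5, 13.7]
width: 0.064
grip_force: 10.0
```

Emit:
play_rows(plan=[[0, 0, -1.5, 0], [0, 0, 0, 0], [0, 0, 0, 0]])

```text
t: 28.95
tcp_pos: [0.5271, 0.2255, 0.2207]
ee_rot: [[-0.712, 0.702, 0.002], [0.702, 0.712, 0.001], [-0.001, 0.002, -1.0]]
force: [0.4, 0.1, 7.0]
width: 0.064
grip_force: 10.0
```

```bash
python3 m.py p2
python3 - <<'E'
import cv2
s=cv2.imread('pics/side_m.png'); cv2.imwrite('pics/p2.png',cv2.resize(s[125:205,195:275],(600,600),interpolation=2))
E
```

```text
tcp f,s,z 14.557613425112061 -0.35905726586992864 220.72876570600238 R [-0.7124866   0.70168539] [0.41547224 0.10220671 6.97643319]
side 70 mid 3 - | edge [-0.5  6.9 18.6]
side 80 mid 44 [13.4 21.6 24.7] | edge [-4.  19.9 23.8]
side 90 mid 33 [-5.9 14.3 20.2] | edge [-8.6 -4.5 13.1]
side 100 mid 30 [-9.1 13.7 15.5] | edge [-14.9  -8.2  10.4]
side 110 mid 35 [-12.3  13.4  15. ] | edge [-13.5 -10.2   5.3]
side 120 mid 40 [-15.7  12.2  14.9] | edge [-17.9 -13.7  10.8]
side 130 mid 49 [-19.8  11.5  15. ] | edge [-26.7 -20.3   0.1]
side 140 mid 51 [-23.2  12.1  14.7] | edge [-26.6 -22.1  14.5]
side 150 mid 62 [-28.3 -23.3  14.1] | edge [-34.2 -24.4   9.8]
side 160 mid 66 [-32.3 -27.3  14.2] | edge [-31.5 -29.5 -27. ]
side 170 mid 52 [-39.3 -30.6  13.9] | edge [-38.  -34.1 -11.8]
side 180 mid 28 [11.1 12.6 14.5] | edge -
side 190 mid 27 [ 9.4 12.4 13.7] | edge -
side 200 mid 19 [11.1 12.3 13.9] | edge -
side 210 mid 19 [10.7 12.  13.4] | edge [ 4.9 16.3 24.7]
side 220 mid 18 [10.  12.  13.3] | edge [ 2.5 16.5 25.7]
side 230 mid 15 [ 2.8  8.3 11.6] | edge [ 4.9 17.8 26. ]
side 240 mid 0 - | edge [ 3.3 19.2 25.1]
side 250 mid 0 - | edge [ 7.4 23.9 26.2]
side 260 mid 0 - | edge [ 4.  24.4 25.3]
```

View pics/p2.png

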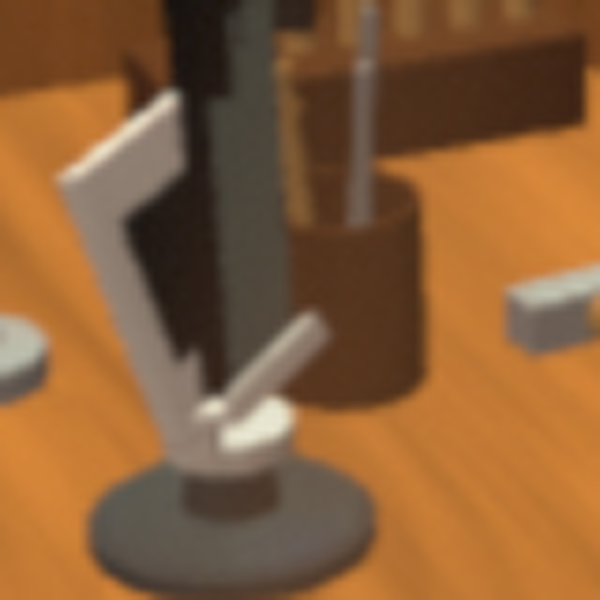

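The phone's lower end sits behind the lip at crop (265,370), inside the channel, and the stand hasn't moved. Next I lean it back with a light grip.

Emit:
play_rows(plan=[[3, 0, 0.2, 0], [4, 0, 0.3, 0], [4, 0, 0.5, 0], [4, 0, 0.7, 0], [4, 0, 0.8, 0], [3, 0, 0.8, 0], [0, 0, 0, 0], [0, 0, 0, 0]], force=5)

```text
t: 30.05
tcp_pos: [0.5107, 0.2411, 0.2168]
ee_rot: [[-0.713, 0.701, 0.0], [0.701, 0.713, 0.001], [0.0, 0.001, -1.0]]
force: [-1.4, -0.2, 4.8]
width: 0.0641
grip_force: 5.0
```

Emit:
play_rows(plan=[[3, 0, 0.8, 0], [3, 0, 1, 0], [3, 0, 1, 0], [3, 0, 1.1, 0], [2, 0, 0.8, 0], [0, 0, 0, 0], [0, 0, 0, 0]])

```text
t: 30.92
tcp_pos: [0.5005, 0.251, 0.2121]
ee_rot: [[-0.713, 0.701, 0.0], [0.701, 0.713, 0.001], [0.001, 0.001, -1.0]]
force: [-1.1, 0.6, 4.7]
width: 0.064
grip_force: 5.0
```

```bash
python3 m.py p3 | grep -v top
```

```text
tcp f,s,z -22.278207362966185 -0.8461597252685765 212.08404492282455 R [-0.71290698  0.70125842] [-1.1425384   0.59948686  4.74801825]
side 70 mid 10 [ 0.4 13.7 22.9] | edge [ 1.4  7.1 16.2]
side 80 mid 40 [10.9 21.5 24.2] | edge [-1.4 15.6 24.1]
side 90 mid 34 [ 9.6 11.9 20.7] | edge [-5.7 -3.5 20.7]
side 100 mid 33 [ 5.7  8.1 11.2] | edge [-9.  -8.   2.1]
side 110 mid 29 [2.5 5.  7.4] | edge [-17.1 -11.7   2.3]
side 120 mid 30 [-0.1  2.1  4.1] | edge [-17.1 -15.1  -3.5]
side 130 mid 34 [-3.8 -1.3  1. ] | edge [-21.  -16.8  -7.6]
side 140 mid 34 [-6.9 -4.5 -2.1] | edge [-25.8 -22.9 -11.5]
side 150 mid 36 [-14.9  -7.2  -5.2] | edge [-29.  -27.2 -22.1]
side 160 mid 32 [-21.1 -11.   -8.4] | edge [-33.  -30.8 -29.5]
side 170 mid 38 [-18.8 -13.7 -10.7] | edge [-38.9 -34.8 -21.4]
side 180 mid 33 [-19.  -16.7 -13.4] | edge -
side 190 mid 32 [-21.9 -19.6 -17.7] | edge -
side 200 mid 27 [-25.4 -23.  -20.4] | edge [-32.8 -21.5 -12.7]
side 210 mid 26 [-28.9 -26.5 -23.2] | edge [-32.4 -21.5 -12. ]
side 220 mid 18 [-35.7 -29.5 -26.8] | edge [-30.7 -18.3 -11.4]
side 230 mid 0 - | edge [-28.8 -15.9 -11.5]
side 240 mid 0 - | edge [-34.9 -16.6 -11.8]
side 250 mid 0 - | edge [-26.4 -16.6 -10.7]
side 260 mid 0 - | edge [-29.2 -14.1  -9.1]
```

Emit:
play_rows(plan=[[0, 0, -1.5, 0], [0, 0, -1.5, 0], [0, 0, -1, 0], [1.5, 0, 0, 0], [1.5, 0, 0, 0], [1.5, 0, 0, 0], [1.5, 0, 0, 0], [1, 0, 0, 0], [0, 0, 0, 0]], force=9)

```text
t: 32.15
tcp_pos: [0.4957, 0.2554, 0.2157]
ee_rot: [[-0.713, 0.702, 0.0], [0.702, 0.713, -0.0], [-0.0, -0.0, -1.0]]
force: [0.4, -1.1, -2.2]
width: 0.0639
grip_force: 9.0
```

```bash
python3 m.py p4 | grep -v top| cut -c1-70 | grep -E "tcp|(90|100|110|120|130|140|150|160|170|180|190|200) mid"
```

```text
tcp f,s,z -28.782869963889187 -1.184995840354416 215.6724353820373 R [
side 90 mid 31 [5.3 8.1 9.8] | edge [-9.5 -4.4 10. ]
side 100 mid 31 [3.3 5.3 7.3] | edge [-9.8 -6.8  0.2]
side 110 mid 33 [-1.   1.8  4.7] | edge [-14.5 -12.6  -8.9]
side 120 mid 35 [-3.8 -1.4  2. ] | edge [-21.3 -14.9  -8.6]
side 130 mid 31 [-7.4 -5.  -2.3] | edge [-19.2 -16.6  -8.7]
side 140 mid 32 [-10.1  -8.3  -6.1] | edge [-23.  -21.9 -10.9]
side 150 mid 33 [-13.9 -11.5  -9.4] | edge [-28.3 -26.6 -20.2]
side 160 mid 33 [-16.7 -15.  -12.6] | edge [-32.3 -27.9 -14.3]
side 170 mid 34 [-21.8 -19.  -16.4] | edge [-39.  -34.4 -29.4]
side 180 mid 34 [-24.8 -22.2 -19. ] | edge -
side 190 mid 32 [-28.2 -24.9 -22. ] | edge -
side 200 mid 32 [-30.6 -27.6 -25. ] | edge [-37.1 -26.5 -17.7]
```

Emit:
play_rows(plan=[[-0.5, 0, 1.5, 0], [-0.5, 0, 1.5, 0], [-0.4, 0, 1, 0], [0, 0, 0, 0], [0, 0, 0, 0]])

```text
t: 32.88
tcp_pos: [0.4967, 0.2544, 0.2117]
ee_rot: [[-0.713, 0.702, 0.0], [0.702, 0.713, 0.0], [-0.0, 0.0, -1.0]]
force: [-0.1, 0.5, 0.1]
width: 0.0639
grip_force: 9.0
```

```bash
python3 m.py p5 | grep -v top| cut -c1-70 | grep -E "tcp|(90|100|110|120|130|140|150|160|170|180|190|200) mid"; cat st.py >/dev/null
```

```text
tcp f,s,z -27.366171182028115 -1.1776708034629382 211.71508327910192 R
side 90 mid 33 [ 6.2  9.5 20.1] | edge [-8.4 -4.3 20.6]
side 100 mid 35 [3.2 5.5 7.6] | edge [-8.9 -6.8  7.9]
side 110 mid 29 [-1.1  1.7  4.4] | edge [-13.2  -9.3   2.2]
side 120 mid 37 [-4.4 -1.2  1.6] | edge [-17.  -14.5  -7.8]
side 130 mid 31 [-7.3 -5.2 -2.4] | edge [-21.9 -17.6  -6.1]
side 140 mid 31 [-9.6 -7.7 -6. ] | edge [-24.5 -21.7  -9.7]
side 150 mid 35 [-14.  -11.7  -7.8] | edge [-29.1 -24.9 -11.2]
side 160 mid 30 [-17.3 -14.5 -11.8] | edge [-32.5 -28.8 -16.6]
side 170 mid 40 [-20.8 -17.8 -14.3] | edge [-36.7 -32.8 -25.7]
side 180 mid 35 [-25.  -21.1 -18.6] | edge -
side 190 mid 29 [-28.6 -25.2 -21.4] | edge -
side 200 mid 26 [-30.7 -27.9 -25.7] | edge [-37.7 -25.9 -17.2]
```

Emit:
play_rows(plan=[[-0.4, 0, 1, 0], [0, 0, 0, 0], [0, 0, 0, 0]], force=4)

```text
t: 33.35
tcp_pos: [0.497, 0.2544, 0.2111]
ee_rot: [[-0.713, 0.701, 0.0], [0.701, 0.713, 0.001], [0.0, 0.001, -1.0]]
force: [-1.8, -0.5, 6.3]
width: 0.0635
grip_force: 4.0
```

Emit:
play_rows(plan=[[0, 0, 0, 0], [0, 0, 0, 0], [0, 0, 0, 0], [0, 0, 0, 0]], fingers=80)

```text
t: 33.85
tcp_pos: [0.497, 0.254, 0.2105]
ee_rot: [[-0.712, 0.702, -0.0], [0.702, 0.712, -0.0], [-0.0, -0.0, -1.0]]
force: [0.4, 1.0, 0.6]
width: 0.0797
grip_force: 0.0
```

Emit:
play_rows(plan=[[0, 0, -10, 0], [0, 0, -20, 0], [0, 0, -40, 0], [-50, 0, 0, 0], [-60, 0, 0, 0], [-60, 0, 0, 0], [-60, 0, 0, 0], [-60, 0, 0, 0], [0, 0, 0, 0]])

```text
t: 34.98
tcp_pos: [0.7054, 0.0448, 0.2798]
ee_rot: [[-0.708, 0.706, -0.001], [0.706, 0.708, -0.004], [-0.002, -0.003, -1.0]]
force: [-0.8, 0.3, 0.3]
width: 0.0804
grip_force: 0.0
```

```bash
python3 m.py p6 | cut -c1-72
python3 - <<'E'
from h import *
A=np.radians(-44.6); f=np.array([np.cos(A),np.sin(A),0]); s=np.array([-np.sin(A),np.cos(A),0]); H=np.array([.517,.236,0])
for n in('side','top'):
    p,d,c=grab(n); W=pts(d,c)-H; L=np.stack([W@f,W@s,W[...,2]],-1)*1000
    k=(abs(L[...,1])<60)&(abs(L[...,0])<70)&(L[...,2]>178)&(L[...,2]<230); a=(abs(L[...,0]+15)<50)&(abs(L[...,1])<60)&(L[...,2]>100)&(L[...,2]<165)
    print(n,'phone lateral',np.percentile(L[k][:,1],[2,98]),'stand lateral',np.percentile(L[a][:,1],[2,98]),'top z',np.percentile(L[k][:,2],99))
    for nm,q in(('phone',a&(abs(L[...,1])<27)),('stand',a&(abs(L[...,1])>36))):
        try:
            Q,cc,nn=plane(np.where(q[...,None],W,np.nan),(slice(None),slice(None)),.09,.168)
            nn*=np.sign(nn@f); print(nm,len(Q),'az',np.degrees(np.arctan2(nn[1],nn[0])),'tilt',np.degrees(np.arcsin(nn[2])))
        except Exception as e: print(nm,e)
E
```

```text
tcp f,s,z 268.3549702160118 -3.8599778894699095 279.81124122246064 R [-0
side 70 mid 11 [-0.2  2.8 23.1] | edge [ 1.7  7.4 19.6]
side 80 mid 51 [ 7.6 21.3 25.1] | edge [-4.5 17.4 23.6]
side 90 mid 30 [ 6.7  8.7 12. ] | edge [-6.9 -3.7 19.2]
side 100 mid 34 [2.2 5.  8.3] | edge [-11.6  -7.9   2.3]
side 110 mid 30 [-0.8  1.8  5. ] | edge [-14.6 -11.6  -0.4]
side 120 mid 39 [-5.2 -2.3  1.7] | edge [-17.  -13.9  -2.1]
side 130 mid 30 [-8.2 -6.4 -3.8] | edge [-20.6 -16.5  -4. ]
side 140 mid 32 [-11.6  -9.4  -5.9] | edge [-25.6 -22.4 -19.7]
side 150 mid 36 [-15.5 -12.6  -9.8] | edge [-28.8 -24.7 -20.2]
side 160 mid 35 [-18.7 -16.1 -12.7] | edge [-32.8 -30.1 -24.7]
side 170 mid 34 [-22.6 -19.8 -17.1] | edge [-38.2 -32.6 -24.3]
side 180 mid 37 [-26.3 -23.9 -20.1] | edge -
side 190 mid 39 [-30.2 -27.9 -24.7] | edge -
side 200 mid 34 [-33.  -30.8 -28.8] | edge -
side 210 mid 39 [-38.4 -34.9 -31.9] | edge -
side 220 mid 37 [-46.8 -38.9 -36. ] | edge -
top 70 mid 8 [13.3 14.5 16.6] | edge [ 4.1 10.7 26. ]
top 80 mid 51 [13.2 18.7 25.6] | edge [ 0.6 10.9 18.4]
top 90 mid 40 [ 9.4 12.  22.6] | edg
[... 459 characters left out ...]
5.9] | edge [-38.3 -33.5 -30. ]
top 180 mid 45 [-23.1 -21.2 -19.4] | edge -
top 190 mid 43 [-26.8 -25.  -23.4] | edge -
top 200 mid 47 [-30.5 -28.6 -26.7] | edge -
top 210 mid 47 [-33.7 -32.  -30. ] | edge -
top 220 mid 153 [-46.7 -40.1 -34.3] | edge -
side phone lateral [-35.81781589  28.90667893] stand lateral [-52.42120229  28.1971118 ] top z 222.2232032547028
phone 192 az -43.358531203000915 tilt 19.807492966413673
stand 76 az -60.352056944556246 tilt 20.045930692197597
top phone lateral [-32.71432798  29.0798151 ] stand lateral [-49.9621591   46.89150627] top z 224.0771127003463
phone 262 az -44.784654620789 tilt 19.91839736341003
stand 102 az -44.546637040081976 tilt 19.958428868447005
```

View pics/p6.png

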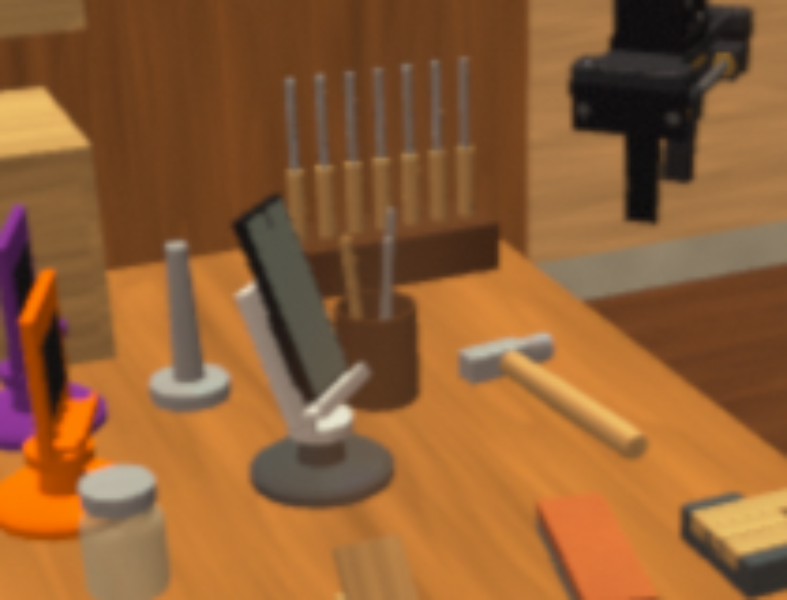

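The crop shows the phone standing on the ledge at (300,310), flat against the back with its screen outward. The measurements give a tilt of about 20°, an azimuth of about -44.6°, and the phone centred within 1 mm.

```bash
python3 -c "
from cell import bot; print(bot.sign_off())"
```

```text
the job is handed in; nothing more can be done
None
```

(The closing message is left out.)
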